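# Fit the forming die in the lolly press

## Task

Slide the large brass die across the bed of the lolly press, without lifting it, until it drops into the round recess, then press it straight down until it bottoms on its seat and bed it there for a second with about a kilo and a half of force, never leaning on it with more than two. Then swing the hold-down clamp over the die's rim, all the way to its stop, and let go. Leave the small spare die and everything else where it is.

Things in the scene. Friction and masses are not known exactly. Their poses are not given: they have to be found in the camera images.
- die: the large forming die: a flat round brass disc 90 mm in diameter and 15 mm thick, 0.4 to 0.65 kg, with a 3 mm bevel round its foot and a low raised swirl (under 1 mm) on top; origin at the centre of its underside, z up; it starts lying loose on the bed. The die is wider than most grippers open and is pushed by its rim
- press: the lolly press, fixed to the table, at an unknown position and yaw: a flat steel bed 240 mm (its x) by 400 mm (its y), bed surface 50 mm above the table; origin on the table under the middle of the bed; z up. Recess on the +y half; at the +y end a hinge bracket (from y = 195 mm) with the press head thrown back and standing up to about 350 mm above the table, leaning away from the bed
- recess (a point): centre of the mouth of the round recess, at the level of the bed surface: 94 mm in diameter (the die has 2 mm play all round; once it is in, pushing it on meets the far wall). The die first drops 5 mm in, onto the raised knock-out pad. Its hard seat lies deeper, set by a screw: 8 to 12 mm below the bed, different each time, so where the die bottoms must be felt
- clamp (a joint): swing clamp: rad turned about its upright pivot; 0 to 0.35 at the start (0 = its arm points along the press's +y, beside the recess), pi/2 = at its stop, the arm pointing along the press's +x over the die's rim. Turns clockwise seen from above; stiff (about 2.7 N at the knob) and stays where it is left. Arm 24 mm wide, 58 mm long from the pivot, its underside 8.5 mm and its top 16.5 mm above the bed: it passes over the die's rim only when the die has been pressed down
- clamp_knob (a point): centre of the clamp's round black knob, a ball 24 mm in diameter on a thin 11 mm post, 45 mm from the pivot, 43 mm above the bed
- clamp_pivot (a point): the clamp's upright pivot axis at the bed surface, 95 mm from the recess centre along the press's -x; the pivot nut above it reaches 23.5 mm above the bed
- spare_die: a small brass die, 48 mm in diameter, 15 mm thick, on the bed in the corner beside the recess; to be left alone; origin at the centre of its underside
- palette_knife: palette knife, 200 mm long, lying on the table beyond the press; leave alone
- bottle_a: square glass bottle of colour with a pourer, 52 mm wide, 175 mm tall; leave alone
- bottle_b: another such bottle; leave alone
- lolly_a: finished lolly, 64 mm disc with a 100 mm stick, lying on the table; leave alone
- lolly_b: another such lolly; leave alone
- scraper: bench scraper, 110 mm steel blade with a blue grip, lying on the table; leave alone
- pad (a joint): knock-out pad inside the recess, 68 mm in diameter: m pushed down from its raised start (0), at most 0.007. Stiff: it carries the die's weight but sinks, and stays down, when the die is pressed with 3 to 8 N more, by 3 to 7 mm until the die bottoms on the seat and the force climbs steeply; the die then stands 3 to 7 mm proud of the bed

How it is judged:
By the outcome, as a careful person would: the job done as asked, in the order asked, and still so for the second after the job is handed in, with the robot touching nothing.
It also fails if it takes over 64 s, if anything falls off the work surface, if the arm or the gripper's body presses on something with over 40 N, if the wrist force passes 120 N, or if a joint passes its speed limit or range.

## Robot

A 6-joint arm with a two-finger parallel gripper is mounted at the origin on the work surface. World frame = base frame: x ahead of the robot, y to its left, z up, the work surface at z = 0. Lengths are in mm, angles in rad, forces in N, time in s.
With the tool pointing down it reaches from about 350 to 975 mm from the base axis. Payload 17.4 kg.
Tool frame: the origin (TCP) lies midway between the tips of the shut fingers; the grasp point (between the pads) lies 19 mm behind it (arm.tcp_to_grasp is the distance from the TCP to the grasp point, in mm); z points along the fingers, y is the line along which they close (so a half turn about z gives the same grasp; the last joint's range is limited). The gripper opens to 85 mm and grips with 20 to 120 N. Pads are 22 mm wide; open, the fingers measure 114 mm over their backs; the gripper's body (76 mm by 85 mm) begins 54 mm behind the grasp point. The pads swing forward as they close: fully open they stand 13 mm farther back than shut.
Start: joints at [1.183, 0.116, 1.442, -0, 1.584, -0.038], TCP at [231.337, 634.126, 231.303] pointing down, gripper open.
Joint ranges: [-2.83, 2.83], [-0.83, 2.19], [0.07, 2.5], [-1.14, 4.28], [0.01, 3], [-2.97, 2.97]. Speed limits (rad/s): [1.89, 1.89, 2.22, 3.14, 3.14, 3.14].

## Interface

Orientations are given as [roll, pitch, yaw] about the fixed x, y, z axes, in that order (R = Rz(yaw) Ry(pitch) Rx(roll)).
In Python, from cell import arm, snapshot, models gives the robot as it stands.
- The arm moves only by the tool apply_moves, never from a script. Its argument "commands" is a list of rows, each an object with "translation": the shift along the world's x, y, z in units of 40 mm (1.0 is 40 mm), a list of three; "twist": the turn about the world's z in units of 5 degrees (1.0 is 5 degrees); "jaw": the gripper command: -1 is fully open, 1 is shut, values between are in proportion. A call has 1 to 5 rows; each row shifts and turns the commanded pose from where the row before left it; what a row does not reach is not made up. A row lasts 1/10 s, in which the tool goes at most 50 mm and 8.59 degrees, less where a joint would pass 70% of its speed; a pose out of reach is approached as far as the arm can. A call is refused whole if a number of a shift passes 1 or a number of a turn 1, either way. A call with a gripper value outside its range is refused whole. The fingers move at their own pace and stop on an object; "grip_force" is the grip in N (left out, the last holds). Time passes only in rows, so rows that do not move let the fingers close. It gives the time, the measured TCP pose, the force, the opening and the grip force at its end, in the units of the state.
- arm.read_state(): the state, without advancing time (a new reading comes with each control period).
- snapshot(name): name is "scene" or "top" or "wrist"; returns a dict with "pixels" (384x512x3 uint8, red, green, blue), "range_z" (384x512 float32, mm along the optical axis (not along the pixel's ray), 0 where there is no reading), "mtx" (3x3 intrinsics, pixels), "D" ([k1, k2, p1, p2, k3] as OpenCV has them; the pictures are not rectified), "R" (3x3) and "t" (3): a world point X has camera coordinates R X + t; the wrist camera has in their place "mount" (4x4, takes a point from camera to tool coordinates, whose origin is the TCP and whose axes are the flange's). Camera axes: x right, y down, z forward; pixel columns grow to the right and rows downward; lengths in mm; the calibration is good to about 2 mm. A picture is of the moment at which its call begins: read the wrist's pose just before it.
- arm.hand_in(): hands the job in; it is judged then, once.
Trained networks look in a picture, given as the dict that the camera call returned (one of the last four; its "shot" number tells which), for a name from the list of things; names that differ only in an ending like _2 or _b are one class to them, and where a whole thing is asked for, a point or a joint stands for the part that bears it (a point fixed in the world has none). Each returns a list of dicts, best first, with "confidence" (0 to 1); they miss things now and then, are a little off and sometimes report something else, mostly with a low value. They report only what shows in the picture. A call takes as long as a camera call.
- models.boxes_of(name, picture): "at" ([x, y, z] in mm, in world coordinates, good to about 4 mm: the middle of the surface that is visible of it).
- models.landmark_of(name, picture): "at" ([x, y, z] in mm, in world coordinates, good to about 4 mm: a listed point, or the origin of a listed thing).
The state is a dict: "clock": time; "joint_pos": joint angles; "qd": joint speeds; "joint_torque": joint torques, N m; "tool_pos": TCP position; "tool_rot": TCP orientation; "ft_force": force on the tool from outside, world axes, zero at the start; "moment": the same for the moment, N m; "gripper_width": finger opening in mm; "grip_force": force on a finger pad.
Only numpy, scipy, OpenCV 4.12 (cv2) and the standard library are available. Lean on these libraries where they do the work, as an engineer would, in place of code of your own. Each camera call takes 0.05 s, during which the arm holds its last target. There are 200 camera calls.

## Working session

There is one attempt and no reset: what is moved stays moved. The work goes in short steps, Python scripts to look and compute and a tool call to move; the robot and the scene stay as the last step left them, time stands still between calls to the robot, and variables do not carry over. Pictures are saved under pics/ and viewed, at most 10 in all, crops included, and the job is handed in when it is done.

Besides the shell and the picture viewer there is one more tool, called after ">>>" as name(argument=value, ...), one argument or row to a line, values as JSON. apply_moves: Moves the arm, as the interface text tells. Its arguments: {"type":"object","properties":{"commands":{"type":"array"},"grip_force":{"type":"number"}},"required":["commands"]}

```bash
mkdir -p pics; cat > h.py <<'E'
from cell import arm, snapshot, models
import numpy as np, cv2
def save(p,n): cv2.imwrite('pics/'+n+'.png',cv2.cvtColor(p['pixels'],cv2.COLOR_RGB2BGR))
def cloud(p):
    h,w=p['range_z'].shape
    u,v=np.meshgrid(np.arange(w),np.arange(h))
    n=cv2.undistortPoints(np.stack([u,v],-1).reshape(-1,1,2).astype(float),p['mtx'],np.array(p['D'])).reshape(h,w,2)
    z=p['range_z']; c=np.stack([n[...,0]*z,n[...,1]*z,z],-1).astype(float)
    return (c-np.array(p['t']))@np.array(p['R'])
E
python3 - <<'E'
from h import *
np.set_printoptions(precision=1,suppress=True)
s=arm.read_state(); print(s)
for cam in ('top','scene'):
    p=snapshot(cam); save(p,cam+'0'); np.savez('/tmp/'+cam+'.npz',**{k:np.array(v) for k,v in p.items()})
    for n in ('die','spare_die','press','clamp'):
        print(cam,'box',n,[(np.array(d['at']),round(d['confidence'],2)) for d in models.boxes_of(n,p)][:3])
    for n in ('die','spare_die','press','recess','clamp_knob','clamp_pivot'):
        print(cam,'lm',n,[(np.array(d['at']),round(d['confidence'],2)) for d in models.landmark_of(n,p)][:3])
print(arm.read_state()['clock'])
E
```

```text
{'clock': 0.0, 'joint_pos': array([ 1.2,  0.1,  1.4,  0. ,  1.6, -0. ]), 'qd': array([ 0.,  0., -0.,  0.,  0.,  0.]), 'joint_torque': array([ -0. , -73.2, -63.2,  -0. ,   0. ,  -0. ]), 'tool_pos': array([231.3, 633.9, 230.6]), 'tool_rot': array([-3.1, -0. ,  2.8]), 'ft_force': array([ 0.1, -0.3,  0.2]), 'moment': array([-0.,  0., -0.]), 'grip_force': 0.0, 'gripper_width': 85.59663394043125}
top box die [(array([ 547.4, -125.4,   66.7]), 0.69), (array([475.9, 529.9, 105.4]), 0.15)]
top box spare_die [(array([627.5, 105.3,  67.3]), 0.63)]
top box press [(array([ 546.1, -123.1,   62. ]), 0.39)]
top box clamp [(array([446.6,  44.1,  67. ]), 0.44)]
top lm die [(array([ 547.8, -122.4,   53.5]), 0.73)]
top lm spare_die [(array([626. , 112.5,  49.9]), 0.63)]
top lm press [(array([545.9, -44.7,   1.4]), 0.87)]
top lm recess [(array([545.4,  17.1,  50.2]), 0.55)]
top lm clamp_knob [(array([451. ,  63.1,  93.5]), 0.65)]
top lm clamp_pivot [(array([449.1,  15.7,  53.1]), 0.93)]
scene box die [(array([ 553.6, -128.5,   59. ]), 0.96)]
scene box spare_die [(array([626.2, 108.3,  61.4]), 0.49), (array([548.4, -23.5,  49.4]), 0.44)]
scene box press [(array([548.6, -19.9,  50.8]), 0.8)]
scene box clamp [(array([447.5,  55.2,  66.5]), 0.68)]
scene lm die [(array([ 547.9, -127. ,   46.5]), 0.79)]
scene lm spare_die [(array([625.5, 113. ,  46.6]), 0.65)]
scene lm press [(array([544. , -46.6,   0.4]), 0.77)]
scene lm recess [(array([538. ,  22.7,  52.6]), 0.87)]
scene lm clamp_knob [(array([445. ,  55.6,  95.7]), 0.5)]
scene lm clamp_pivot [(array([447.4,  11.9,  50.6]), 0.91)]
1.1
```

View pics/top0.png

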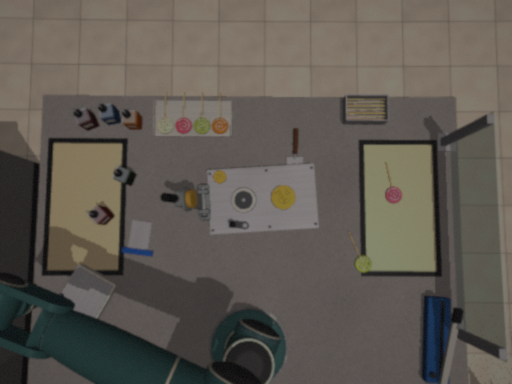

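View pics/scene0.png

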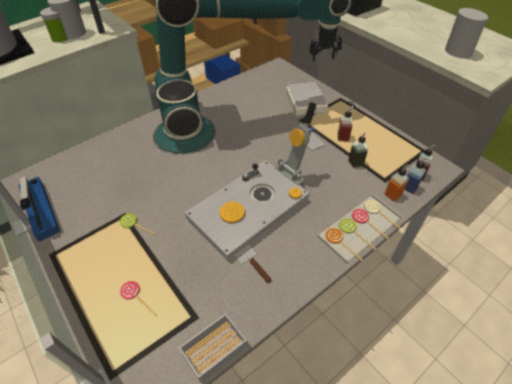

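```bash
python3 - <<'E'
from h import *
np.set_printoptions(precision=1,suppress=True)
for cam in ('top','scene'):
    p=dict(np.load('/tmp/'+cam+'.npz')); X=cloud(p); z=X[...,2]; ok=p['range_z']>0
    def reg(x0,x1,y0,y1,z0,z1):
        m=ok&(X[...,0]>x0)&(X[...,0]<x1)&(X[...,1]>y0)&(X[...,1]<y1)&(z>z0)&(z<z1); return X[m]
    bed=reg(460,640,-80,-40,30,70); print(cam,'bed z',np.median(bed[:,2]))
    d=reg(480,620,-200,-50,58,75)
    print('die',len(d),cv2.minEnclosingCircle(d[:,:2].astype(np.float32)),np.median(d[:,2]))
    r=reg(480,610,-50,90,25,47.5); print('recess',len(r),cv2.minEnclosingCircle(r[:,:2].astype(np.float32)),np.median(r[:,2]) if len(r) else 0)
    k=reg(410,490,-10,110,80,110); print('knob',len(k),k.mean(0),k.min(0),k.max(0))
    b=reg(350,750,-300,140,44,54); rr=cv2.minAreaRect(b[:,:2].astype(np.float32)); print('bedrect',rr)
    s=reg(595,670,70,150,58,75); print('spare',cv2.minEnclosingCircle(s[:,:2].astype(np.float32)))
E
```

```text
top bed z 51.29591569656651
die 493 ((555.9552612304688, -124.83209228515625), 91.9159164428711) 65.75837235326316
recess 524 ((541.9774169921875, 22.77255630493164), 89.91123962402344) 43.568838331308655
knob 32 [448.6  57.5 101.5] [439.9  11.2  80.3] [457.9  68.3 109.8]
bedrect ((544.811767578125, -50.35920715332031), (240.58126831054688, 396.1451416015625), 3.749236583709717)
spare ((630.8927001953125, 112.22119140625), 42.19550323486328)
scene bed z 50.36530365799769
die 425 ((550.7530517578125, -124.45269775390625), 46.525177001953125) 65.18753762378682
recess 390 ((544.9036254882812, 24.37456703186035), 85.4811019897461) 43.835017469885365
knob 32 [452.6  56.9  98.2] [441.6  47.8  81.2] [461.7  71.2 105.9]
bedrect ((545.9843139648438, -51.82354736328125), (244.5780029296875, 396.45623779296875), 3.998189926147461)
spare ((624.4652099609375, 109.15343475341797), 25.40995216369629)
```

The top view shows the die at (284,197), the recess at (244,200), the spare die at (220,176) and the clamp at (239,224). The press head stands beyond the +y end at (185,197). The scene view agrees, and the networks and depth match the stated heights and sizes. Press yaw is about +3.8°. I'll travel past the head on its near side while turning.

>>> apply_moves(
  commands=[
    {"translation": [0.3,-1,0],"twist": -1,"jaw": -0.4},
    {"translation": [0.3,-1,0],"twist": -1,"jaw": -0.4},
    {"translation": [0.3,-1,0],"twist": -1,"jaw": -0.4},
    {"translation": [0.3,-1,0],"twist": -1,"jaw": -0.4},
    {"translation": [0.3,-1,0],"twist": -1,"jaw": -0.4},
  ],
)

```text
clock: 1.6
tool_pos: [291.5, 432.6, 231.3]
tool_rot: [3.141, 0.0, 2.352]
ft_force: [1.3, -0.2, -0.2]
gripper_width: 59.8
grip_force: 0.0
```

>>> apply_moves(
  commands=[
    {"translation": [0.3,-1,0],"twist": -1,"jaw": -0.4},
    {"translation": [0.3,-1,0],"twist": -1,"jaw": -0.4},
    {"translation": [0.3,-1,0],"twist": -1,"jaw": -0.4},
    {"translation": [0.3,-1,0],"twist": -1,"jaw": -0.4},
    {"translation": [0.3,-1,0],"twist": -1,"jaw": -0.4},
  ],
)

```text
clock: 2.1
tool_pos: [351.4, 232.6, 231.5]
tool_rot: [3.141, -0.0, 1.916]
ft_force: [-0.2, -0.6, -0.8]
gripper_width: 59.7
grip_force: 0.0
```

>>> apply_moves(
  commands=[
    {"translation": [0.3,-1,0],"twist": -1,"jaw": -0.4},
    {"translation": [0.3,-1,0],"twist": -1,"jaw": -0.4},
    {"translation": [0.3,-1,0],"twist": -1,"jaw": -0.4},
    {"translation": [0.6,-1,0],"twist": 0,"jaw": -0.4},
    {"translation": [0.7,-1,0],"twist": 0,"jaw": -0.4},
  ],
)

```text
clock: 2.6
tool_pos: [439.6, 32.2, 232.0]
tool_rot: [3.14, 0.0, 1.657]
ft_force: [0.7, 0.6, -0.2]
gripper_width: 59.7
grip_force: 0.0
```

>>> apply_moves(
  commands=[
    {"translation": [0.7,-0.8,0.3],"twist": -0.23,"jaw": -0.4},
    {"translation": [0.7,-0.8,0.3],"twist": 0,"jaw": -0.4},
    {"translation": [0.7,-0.8,0.3],"twist": 0,"jaw": -0.4},
    {"translation": [0,0,0],"twist": 0,"jaw": -0.4},
  ],
)

```text
clock: 3.0
tool_pos: [525.5, -65.1, 267.9]
tool_rot: [3.141, 0.001, 1.634]
ft_force: [0.2, 0.9, -0.7]
gripper_width: 60.0
grip_force: 0.0
```

```bash
cat >> h.py <<'E'
from scipy.spatial.transform import Rotation as Ro
def wrist(name=None):
    s=arm.read_state(); p=snapshot('wrist')
    T=np.eye(4); T[:3,:3]=Ro.from_euler('xyz',s['tool_rot']).as_matrix(); T[:3,3]=s['tool_pos']
    C=np.linalg.inv(T@np.array(p['mount'])); q=dict(p); q['R']=C[:3,:3]; q['t']=C[:3,3]
    if name: save(p,name)
    return p,q,s
E
python3 - <<'E'
from h import *
np.set_printoptions(precision=1,suppress=True)
p,q,s=wrist('w0'); X=cloud(q); np.savez('/tmp/w0.npz',X=X,px=p['pixels'])
print(s['tool_pos'],s['tool_rot'])
for n in ('die','spare_die','recess','clamp_knob','clamp_pivot'):
    print('lm',n,[(np.array(d['at']),round(d['confidence'],2)) for d in models.landmark_of(n,p)][:2])
ok=q['range_z']>0; z=X[...,2]
def mask(x0,x1,y0,y1,z0,z1): return (ok&(X[...,0]>x0)&(X[...,0]<x1)&(X[...,1]>y0)&(X[...,1]<y1)&(z>z0)&(z<z1))
def circ(m,n):
    m=cv2.morphologyEx(m.astype(np.uint8),cv2.MORPH_OPEN,np.ones((3,3)))
    P=X[m>0]
    if len(P)<30: print(n,len(P)); return
    h=cv2.convexHull(P[:,:2].astype(np.float32)); print(n,len(P),cv2.minEnclosingCircle(h),'ell',cv2.fitEllipse(h),'z',np.median(P[:,2]))
print('bed',np.median(X[mask(470,620,-70,-45,30,70)][:,2]))
circ(mask(480,620,-200,-50,60,72),'die'); circ(mask(480,610,-50,90,25,47.5),'recess'); circ(mask(595,670,70,150,60,72),'spare')
k=X[mask(410,490,25,100,88,112)]; print('knob',len(k),k.mean(0) if len(k) else 0,k.min(0) if len(k) else 0,k.max(0) if len(k) else 0)
E
```

```text
[525.5 -65.1 267.9] [3.1 0.  1.6]
lm die [(array([ 550.4, -126.5,   50.2]), 0.88)]
lm spare_die []
lm recess [(array([538.3,  20.4,  49.2]), 0.81)]
lm clamp_knob [(array([447. ,  59.9,  88.6]), 0.69)]
lm clamp_pivot [(array([444.6,  18.9,  50.8]), 0.56)]
bed 51.34252018426642
die 4742 ((548.2201538085938, -124.77948760986328), 45.427734375) ell ((548.4769897460938, -124.6431655883789), (89.72356414794922, 90.21416473388672), 0.46575212478637695) z 66.43521347810233
recess 6316 ((539.255859375, 22.156265258789062), 47.35236358642578) ell ((539.2882080078125, 21.934404373168945), (93.79627990722656, 94.24478912353516), 88.36732482910156) z 44.719926326275896
spare 157 ((623.6529541015625, 90.36607360839844), 13.360392570495605) ell ((623.54443359375, 89.99462890625), (8.411657333374023, 25.237693786621094), 93.07353210449219) z 65.82260397640046
knob 690 [450.3  59.7 102.3] [436.8  48.7  90.4] [460.7  72.2 108.2]
```

View pics/w0.png

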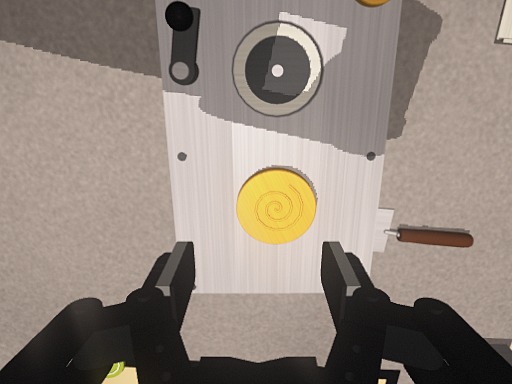

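The wrist view shows the die at (277,206), the recess at (277,69) with its pad and screw, and the clamp pivot and knob at (183,70) and (179,15). Fitted diameters of 90 mm and 94 mm match the spec: die at (548.3, -124.7), recess at (539.3, 22.0). Next I'll go behind the die.

>>> apply_moves(
  commands=[
    {"translation": [0.13,-0.62,-0.75],"twist": 0,"jaw": -0.4},
    {"translation": [0.13,-0.62,-0.75],"twist": 0,"jaw": -0.4},
    {"translation": [0.13,-0.62,-0.75],"twist": 0,"jaw": -0.4},
    {"translation": [0.13,-0.62,-0.75],"twist": 0,"jaw": -0.4},
    {"translation": [0.13,-0.62,-0.75],"twist": 0,"jaw": -0.4},
  ],
)

```text
clock: 3.8
tool_pos: [549.2, -185.9, 116.5]
tool_rot: [3.141, 0.0, 1.638]
ft_force: [-0.0, 0.4, -0.3]
gripper_width: 59.9
grip_force: 0.0
```

>>> apply_moves(
  commands=[
    {"translation": [0,0,-0.7],"twist": 0,"jaw": -0.4},
    {"translation": [0,0,-0.5],"twist": 0,"jaw": -0.4},
    {"translation": [0,0,-0.3],"twist": 0,"jaw": -0.4},
    {"translation": [0,0,-0.1],"twist": 0,"jaw": -0.4},
    {"translation": [0,0,-0.05],"twist": 0,"jaw": -0.4},
  ],
)

```text
clock: 4.3
tool_pos: [549.6, -185.5, 51.9]
tool_rot: [3.141, 0.0, 1.638]
ft_force: [-0.5, 0.7, -0.3]
gripper_width: 60.1
grip_force: 0.0
```

>>> apply_moves(
  commands=[
    {"translation": [0.06,0.1,0],"twist": 0,"jaw": -0.4},
    {"translation": [-0.01,0.15,0],"twist": 0,"jaw": -0.4},
    {"translation": [-0.01,0.15,0],"twist": 0,"jaw": -0.4},
    {"translation": [-0.015,0.25,0],"twist": 0,"jaw": -0.4},
    {"translation": [-0.015,0.25,0],"twist": 0,"jaw": -0.4},
  ],
)

```text
clock: 4.8
tool_pos: [549.9, -149.4, 51.8]
tool_rot: [3.141, 0.001, 1.637]
ft_force: [1.0, -4.5, 2.5]
gripper_width: 60.0
grip_force: 2.3
```

>>> apply_moves(
  commands=[
    {"translation": [-0.015,0.25,0],"twist": 0,"jaw": -0.4},
    {"translation": [-0.015,0.25,0],"twist": 0,"jaw": -0.4},
    {"translation": [-0.015,0.25,0],"twist": 0,"jaw": -0.4},
    {"translation": [-0.015,0.25,0],"twist": 0,"jaw": -0.4},
    {"translation": [0,0,0],"twist": 0,"jaw": -0.4},
  ],
)

```text
clock: 5.3
tool_pos: [547.3, -108.5, 51.6]
tool_rot: [3.141, -0.0, 1.638]
ft_force: [-0.4, -0.2, 0.1]
gripper_width: 59.6
grip_force: 0.0
```

```bash
cat > m.py <<'E'
from h import *
import sys
np.set_printoptions(precision=1,suppress=True)
p,q,s=wrist(sys.argv[1] if len(sys.argv)>1 else None); X=cloud(q); print(s['tool_pos'],s['ft_force'])
z=X[...,2]; c=p['pixels'].astype(int)
gold=(q['range_z']>0)&(c[...,0]-c[...,2]>60)&(z>45)&(z<75)&(abs(X[...,0]-545)<60)&(X[...,1]<70)
gold=cv2.morphologyEx(gold.astype(np.uint8),cv2.MORPH_OPEN,np.ones((3,3)))>0
P=X[gold]; h=cv2.convexHull(P[:,:2].astype(np.float32)); print(len(P),cv2.minEnclosingCircle(h),cv2.fitEllipse(h),np.median(z[gold]))
for n in ('die','recess'): print(n,[(np.array(d['at']),round(d['confidence'],2)) for d in models.landmark_of(n,p)][:2])
E
python3 m.py w1
```

```text
[ 547.3 -108.5   51.6] [-0.4 -0.2  0.1]
37230 ((543.3916625976562, -63.976070404052734), 45.18948745727539) ((543.3604125976562, -63.87875747680664), (89.87049102783203, 90.06438446044922), 128.68460083007812) 66.47023144976013
die [(array([546.1, -63.2,  50.1]), 0.61)]
recess []
```

View pics/w1.png

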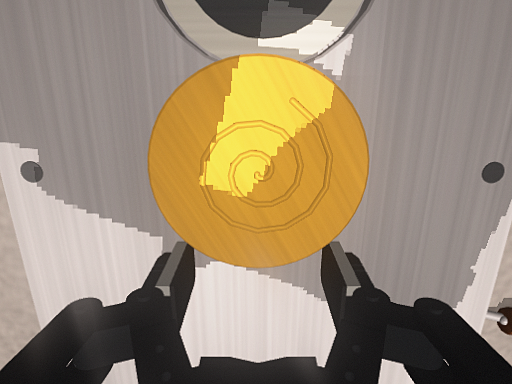

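The die at (258,160) sits squarely in the finger cradle, with the recess straight ahead at (262,20). I'll go on toward it.

>>> apply_moves(
  commands=[
    {"translation": [-0.01,0.2,0],"twist": 0,"jaw": -0.4},
    {"translation": [-0.015,0.3,0],"twist": 0,"jaw": -0.4},
    {"translation": [-0.015,0.3,0],"twist": 0,"jaw": -0.4},
    {"translation": [-0.015,0.3,0],"twist": 0,"jaw": -0.4},
    {"translation": [-0.015,0.3,0],"twist": 0,"jaw": -0.4},
  ],
)

```text
clock: 5.95
tool_pos: [544.4, -52.7, 51.3]
tool_rot: [-3.142, 0.0, 1.637]
ft_force: [0.1, -5.1, 1.0]
gripper_width: 59.8
grip_force: 1.8
```

>>> apply_moves(
  commands=[
    {"translation": [-0.01,0.2,0],"twist": 0,"jaw": -0.4},
    {"translation": [-0.01,0.15,0],"twist": 0,"jaw": -0.4},
    {"translation": [-0.005,0.1,0],"twist": 0,"jaw": -0.4},
    {"translation": [-0.005,0.1,0],"twist": 0,"jaw": -0.4},
    {"translation": [0,0,0],"twist": 0,"jaw": -0.4},
  ],
)

```text
clock: 6.45
tool_pos: [543.3, -31.1, 51.2]
tool_rot: [-3.142, -0.001, 1.638]
ft_force: [1.3, -1.0, 0.5]
gripper_width: 59.9
grip_force: 0.6
```

```bash
python3 m.py w2
```

```text
[543.3 -31.1  51.2] [ 1.3 -1.   0.5]
36792 ((541.3872680664062, 13.36056900024414), 47.05061340332031) ((539.7335815429688, 13.364278793334961), (89.46173095703125, 90.84539794921875), 102.88172149658203) 64.12780354027473
die [(array([541.3,  14.3,  48.6]), 0.79)]
recess []
```

>>> apply_moves(
  commands=[
    {"translation": [0,0.05,0],"twist": 0,"jaw": -0.4},
    {"translation": [0,0.05,0],"twist": 0,"jaw": -0.4},
    {"translation": [0,0.05,0],"twist": 0,"jaw": -0.4},
    {"translation": [0,0.05,0],"twist": 0,"jaw": -0.4},
    {"translation": [0,0,0],"twist": 0,"jaw": -0.4},
  ],
)

```text
clock: 7.1
tool_pos: [543.3, -23.6, 51.3]
tool_rot: [-3.142, -0.0, 1.638]
ft_force: [-0.2, -0.8, -0.4]
gripper_width: 59.7
grip_force: 0.3
```

```bash
python3 m.py w3
```

```text
[543.3 -23.6  51.3] [-0.2 -0.8 -0.4]
34752 ((540.5396118164062, 20.42855453491211), 46.57087326049805) ((539.6044311523438, 20.48992347717285), (89.2396469116211, 91.81410217285156), 110.46342468261719) 61.26849345841981
die [(array([542.5,  23.7,  44.7]), 0.67)]
recess []
```

View pics/w3.png

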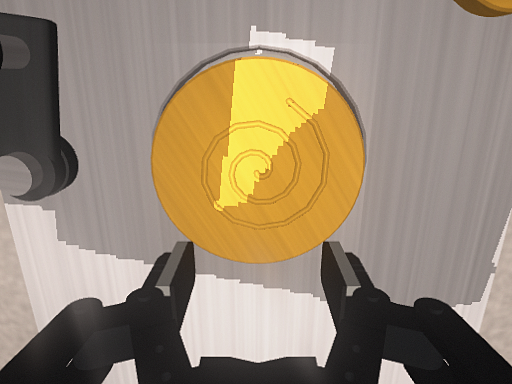

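The die sits inside the recess ring at (258,160), and its top has fallen 5 mm to 61.3, so it has dropped onto the pad. I'll back off, rise, shut the fingers and go over its centre.

>>> apply_moves(
  commands=[
    {"translation": [0,-0.15,0],"twist": 0,"jaw": -0.4},
    {"translation": [0,0,0.5],"twist": 0,"jaw": -0.4},
    {"translation": [0,0,0.8],"twist": 0,"jaw": 1},
    {"translation": [-0.04,0.6,0.2],"twist": 0,"jaw": 1},
    {"translation": [-0.05,0.66,0],"twist": 0,"jaw": 1},
  ],
)

```text
clock: 7.75
tool_pos: [540.6, 20.2, 113.4]
tool_rot: [3.139, 0.0, 1.636]
ft_force: [-0.3, 1.2, 0.6]
gripper_width: 16.4
grip_force: 0.0
```

>>> apply_moves(
  commands=[
    {"translation": [0,0,0],"twist": 0,"jaw": 1},
    {"translation": [0,0,0],"twist": 0,"jaw": 1},
  ],
)

```text
clock: 7.95
tool_pos: [539.8, 20.5, 111.3]
tool_rot: [3.141, 0.0, 1.638]
ft_force: [0.4, 0.2, -0.5]
gripper_width: 0.3
grip_force: 0.0
```

```bash
python3 m.py; python3 - <<'E'
from h import *
p,q,s=wrist(); print(s['ft_force'],s['gripper_width']); X=cloud(q); z=X[...,2]; c=p['pixels'].astype(int)
g=(c[...,0]-c[...,2]>60)&(z>52)&(z<70)&(np.hypot(X[...,0]-539.5,X[...,1]-21)<44)
P=X[g]; A=np.c_[P[:,:2]-[539.5,21],np.ones(len(P))]; f=np.linalg.lstsq(A,P[:,2],rcond=None)[0]; print('plane',f)
b=(z>40)&(z<58)&(np.hypot(X[...,0]-539.5,X[...,1]-21)>52)&(abs(X[...,0]-550)<70)&(X[...,1]<60)&(c[...,0]-c[...,2]<40)
print('bed',np.median(z[b]))
E
```

```text
[539.8  20.5 111.3] [ 0.4  0.2 -0.5]
13107 ((540.5762329101562, 20.123300552368164), 46.43876266479492) ((539.3565063476562, 20.376644134521484), (89.20899200439453, 90.6393051147461), 81.7900161743164) 61.29250570251343
die [(array([543. ,  19.7,  44.9]), 0.79)]
recess []
[-0.25865242 -0.02501769  0.02006909] -0.2985587804160625
plane [-1.91535178e-03 -5.72655095e-03  6.13503205e+01]
bed 51.39250522244697
```

>>> apply_moves(
  commands=[
    {"translation": [0,0,-0.5],"twist": 0,"jaw": 1},
    {"translation": [0,0,-0.4],"twist": 0,"jaw": 1},
    {"translation": [0,0,-0.2],"twist": 0,"jaw": 1},
    {"translation": [0,0,0],"twist": 0,"jaw": 1},
  ],
)

```text
clock: 8.55
tool_pos: [539.1, 20.3, 65.9]
tool_rot: [-3.139, -0.0, 1.637]
ft_force: [0.7, -0.1, 0.0]
gripper_width: -0.2
grip_force: 0.0
```

>>> apply_moves(
  commands=[
    {"translation": [0,0,-0.03],"twist": 0,"jaw": 1},
    {"translation": [0,0,-0.02],"twist": 0,"jaw": 1},
    {"translation": [0,0,-0.01],"twist": 0,"jaw": 1},
    {"translation": [0,0,0],"twist": 0,"jaw": 1},
  ],
)

```text
clock: 8.95
tool_pos: [539.9, 20.5, 65.3]
tool_rot: [3.141, 0.0, 1.637]
ft_force: [0.5, -0.2, 1.0]
gripper_width: 0.1
grip_force: 0.0
```

>>> apply_moves(
  commands=[
    {"translation": [0,0,-0.03],"twist": 0,"jaw": 1},
    {"translation": [0,0,-0.03],"twist": 0,"jaw": 1},
    {"translation": [0,0,-0.02],"twist": 0,"jaw": 1},
    {"translation": [0,0,0],"twist": 0,"jaw": 1},
  ],
)

```text
clock: 9.35
tool_pos: [539.6, 20.5, 61.5]
tool_rot: [-3.141, -0.0, 1.637]
ft_force: [-0.4, 0.3, -0.2]
gripper_width: 0.2
grip_force: 0.0
```

>>> apply_moves(
  commands=[
    {"translation": [0,0,-0.015],"twist": 0,"jaw": 1},
    {"translation": [0,0,-0.015],"twist": 0,"jaw": 1},
    {"translation": [0,0,0],"twist": 0,"jaw": 1},
  ],
)

```text
clock: 9.65
tool_pos: [539.7, 20.5, 60.4]
tool_rot: [-3.141, -0.0, 1.637]
ft_force: [-0.2, -0.1, -0.8]
gripper_width: -0.1
grip_force: 0.0
```

>>> apply_moves(
  commands=[
    {"translation": [0,0,-0.01],"twist": 0,"jaw": 1},
    {"translation": [0,0,-0.01],"twist": 0,"jaw": 1},
    {"translation": [0,0,0],"twist": 0,"jaw": 1},
  ],
)

```text
clock: 9.95
tool_pos: [539.8, 20.5, 59.8]
tool_rot: [3.141, 0.0, 1.637]
ft_force: [0.3, -0.9, 0.4]
gripper_width: 0.1
grip_force: 0.5
```

>>> apply_moves(
  commands=[
    {"translation": [0,0,-0.01],"twist": 0,"jaw": 1},
    {"translation": [0,0,-0.01],"twist": 0,"jaw": 1},
    {"translation": [0,0,0],"twist": 0,"jaw": 1},
  ],
)

```text
clock: 10.25
tool_pos: [539.8, 20.5, 58.9]
tool_rot: [3.142, 0.0, 1.637]
ft_force: [-1.3, 1.2, 2.6]
gripper_width: -0.0
grip_force: 1.0
```

>>> apply_moves(
  commands=[
    {"translation": [0,0,-0.01],"twist": 0,"jaw": 1},
    {"translation": [0,0,-0.01],"twist": 0,"jaw": 1},
    {"translation": [0,0,0],"twist": 0,"jaw": 1},
  ],
)

```text
clock: 10.55
tool_pos: [539.7, 20.5, 58.0]
tool_rot: [-3.142, 0.0, 1.637]
ft_force: [0.5, -0.2, 1.5]
gripper_width: -0.2
grip_force: 0.9
```

>>> apply_moves(
  commands=[
    {"translation": [0,0,-0.01],"twist": 0,"jaw": 1},
    {"translation": [0,0,-0.01],"twist": 0,"jaw": 1},
    {"translation": [0,0,0],"twist": 0,"jaw": 1},
  ],
)

```text
clock: 10.85
tool_pos: [539.8, 20.5, 57.3]
tool_rot: [3.141, 0.0, 1.637]
ft_force: [-0.1, 0.2, 1.0]
gripper_width: -0.0
grip_force: 0.8
```

```bash
cat > pl.py <<'E'
from h import *
import sys
p,q,s=wrist(sys.argv[1] if len(sys.argv)>1 else None); F=[s['ft_force']]+[arm.read_state()['ft_force']]; print(s['tool_pos'],np.round(F,2)); X=cloud(q); z=X[...,2]; c=p['pixels'].astype(int)
g=(c[...,0]-c[...,2]>60)&(z>48)&(z<70)&(np.hypot(X[...,0]-539.5,X[...,1]-21)<44)
P=X[g]; A=np.c_[P[:,:2]-[539.5,21],np.ones(len(P))]; f=np.linalg.lstsq(A,P[:,2],rcond=None)[0]; print('plane',np.round(f,4),len(P),P.min(0),P.max(0),np.std(P[:,2]-A@f))
E
python3 pl.py w4
```

```text
[539.77153982  20.50830297  57.27544753] [[-0.11  0.16  1.03]
 [-0.53 -0.44  1.36]]
plane [-2.00000e-03 -9.50000e-03  5.87307e+01] 16397 [495.5297485   -5.95297779  48.05715111] [583.43740497  64.98724905  69.50617943] 1.0390046114915794
```

View pics/w4.png

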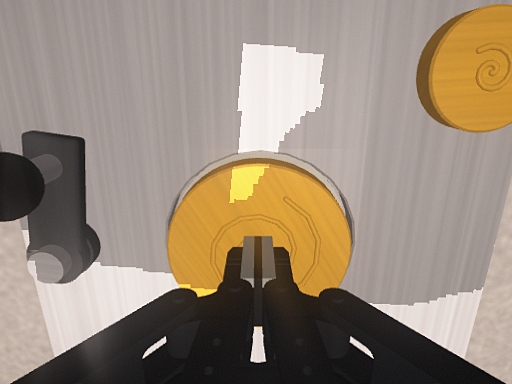

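The fingers are pressing at the die's centre (258,250), and it has sunk 2.6 mm and stayed level. I'll continue in finer steps.

>>> apply_moves(
  commands=[
    {"translation": [0,0,-0.005],"twist": 0,"jaw": 1},
    {"translation": [0,0,-0.005],"twist": 0,"jaw": 1},
    {"translation": [0,0,0],"twist": 0,"jaw": 1},
  ],
)

```text
clock: 11.2
tool_pos: [539.8, 20.5, 56.9]
tool_rot: [3.142, 0.0, 1.637]
ft_force: [-0.0, -0.1, 2.4]
gripper_width: 0.1
grip_force: 1.1
```

>>> apply_moves(
  commands=[
    {"translation": [0,0,-0.006],"twist": 0,"jaw": 1},
    {"translation": [0,0,-0.006],"twist": 0,"jaw": 1},
    {"translation": [0,0,0],"twist": 0,"jaw": 1},
  ],
)

```text
clock: 11.5
tool_pos: [539.7, 20.5, 56.4]
tool_rot: [3.142, 0.0, 1.637]
ft_force: [0.0, 0.2, 1.6]
gripper_width: -0.0
grip_force: 1.0
```

>>> apply_moves(
  commands=[
    {"translation": [0,0,-0.006],"twist": 0,"jaw": 1},
    {"translation": [0,0,-0.006],"twist": 0,"jaw": 1},
    {"translation": [0,0,0],"twist": 0,"jaw": 1},
  ],
)

```text
clock: 11.8
tool_pos: [539.7, 20.5, 55.9]
tool_rot: [-3.142, -0.0, 1.637]
ft_force: [1.3, 0.1, 2.9]
gripper_width: 0.2
grip_force: 1.0
```

>>> apply_moves(
  commands=[
    {"translation": [0,0,-0.006],"twist": 0,"jaw": 1},
    {"translation": [0,0,-0.006],"twist": 0,"jaw": 1},
    {"translation": [0,0,0],"twist": 0,"jaw": 1},
  ],
)

```text
clock: 12.1
tool_pos: [539.7, 20.5, 55.4]
tool_rot: [3.142, -0.0, 1.637]
ft_force: [0.4, -0.6, 1.8]
gripper_width: 0.1
grip_force: 1.0
```

>>> apply_moves(
  commands=[
    {"translation": [0,0,-0.006],"twist": 0,"jaw": 1},
    {"translation": [0,0,-0.006],"twist": 0,"jaw": 1},
    {"translation": [0,0,0],"twist": 0,"jaw": 1},
  ],
)

```text
clock: 12.4
tool_pos: [539.7, 20.5, 54.9]
tool_rot: [-3.142, 0.0, 1.637]
ft_force: [1.2, -0.3, 1.7]
gripper_width: 0.3
grip_force: 1.0
```

>>> apply_moves(
  commands=[
    {"translation": [0,0,-0.006],"twist": 0,"jaw": 1},
    {"translation": [0,0,-0.006],"twist": 0,"jaw": 1},
    {"translation": [0,0,0],"twist": 0,"jaw": 1},
  ],
)

```text
clock: 12.7
tool_pos: [539.7, 20.5, 54.4]
tool_rot: [-3.142, -0.0, 1.637]
ft_force: [0.7, -0.3, 1.3]
gripper_width: -0.1
grip_force: 1.0
```

>>> apply_moves(
  commands=[
    {"translation": [0,0,-0.006],"twist": 0,"jaw": 1},
    {"translation": [0,0,-0.006],"twist": 0,"jaw": 1},
    {"translation": [0,0,0],"twist": 0,"jaw": 1},
  ],
)

```text
clock: 13.0
tool_pos: [539.8, 20.5, 54.1]
tool_rot: [3.142, -0.0, 1.637]
ft_force: [0.5, -0.3, 2.8]
gripper_width: -0.1
grip_force: 1.8
```

>>> apply_moves(
  commands=[
    {"translation": [0,0,-0.005],"twist": 0,"jaw": 1},
    {"translation": [0,0,0],"twist": 0,"jaw": 1},
    {"translation": [0,0,0],"twist": 0,"jaw": 1},
  ],
)

```text
clock: 13.3
tool_pos: [539.8, 20.5, 54.1]
tool_rot: [3.141, 0.0, 1.637]
ft_force: [-1.1, -0.1, 6.9]
gripper_width: 0.2
grip_force: 3.0
```

>>> apply_moves(
  commands=[
    {"translation": [0,0,-0.005],"twist": 0,"jaw": 1},
    {"translation": [0,0,0],"twist": 0,"jaw": 1},
    {"translation": [0,0,0],"twist": 0,"jaw": 1},
  ],
)

```text
clock: 13.6
tool_pos: [539.8, 20.5, 54.1]
tool_rot: [3.141, 0.0, 1.637]
ft_force: [-2.4, 0.1, 8.5]
gripper_width: 0.0
grip_force: 4.1
```

>>> apply_moves(
  commands=[
    {"translation": [0,0,-0.006],"twist": 0,"jaw": 1},
    {"translation": [0,0,0],"twist": 0,"jaw": 1},
    {"translation": [0,0,0],"twist": 0,"jaw": 1},
  ],
)

```text
clock: 13.9
tool_pos: [539.8, 20.5, 54.0]
tool_rot: [3.141, 0.0, 1.637]
ft_force: [-3.3, -0.5, 12.3]
gripper_width: -0.2
grip_force: 5.4
```

>>> apply_moves(
  commands=[
    {"translation": [0,0,-0.0045],"twist": 0,"jaw": 1},
    {"translation": [0,0,0],"twist": 0,"jaw": 1},
    {"translation": [0,0,0],"twist": 0,"jaw": 1},
  ],
)

```text
clock: 14.2
tool_pos: [539.9, 20.5, 54.0]
tool_rot: [3.141, 0.0, 1.637]
ft_force: [-5.3, 0.3, 13.0]
gripper_width: 0.1
grip_force: 6.4
```

>>> apply_moves(
  commands=[
    {"translation": [0,0,0],"twist": 0,"jaw": 1},
  ],
)

```text
clock: 14.3
tool_pos: [539.9, 20.5, 54.1]
tool_rot: [3.141, 0.0, 1.637]
ft_force: [-4.3, 0.1, 12.9]
gripper_width: -0.4
grip_force: 6.4
```

>>> apply_moves(
  commands=[
    {"translation": [-0.005,0,-0.003],"twist": 0,"jaw": 1},
    {"translation": [0,0,0],"twist": 0,"jaw": 1},
    {"translation": [0,0,0],"twist": 0,"jaw": 1},
  ],
)

```text
clock: 14.6
tool_pos: [539.8, 20.5, 54.0]
tool_rot: [3.141, 0.0, 1.637]
ft_force: [-3.8, 0.0, 13.3]
gripper_width: -0.3
grip_force: 6.5
```

>>> apply_moves(
  commands=[
    {"translation": [0,0,0],"twist": 0,"jaw": 1},
  ],
)

```text
clock: 14.7
tool_pos: [539.8, 20.6, 54.0]
tool_rot: [3.141, 0.0, 1.637]
ft_force: [-4.5, 0.2, 13.2]
gripper_width: 0.1
grip_force: 6.5
```

>>> apply_moves(
  commands=[
    {"translation": [0,0,-0.0035],"twist": 0,"jaw": 1},
    {"translation": [0,0,0],"twist": 0,"jaw": 1},
    {"translation": [0,0,0],"twist": 0,"jaw": 1},
  ],
)

```text
clock: 15.0
tool_pos: [539.8, 20.5, 54.0]
tool_rot: [3.141, 0.0, 1.637]
ft_force: [-4.5, -0.3, 15.5]
gripper_width: -0.0
grip_force: 7.3
```

>>> apply_moves(
  commands=[
    {"translation": [0,0,0],"twist": 0,"jaw": 1},
    {"translation": [0,0,0],"twist": 0,"jaw": 1},
  ],
)

```text
clock: 15.2
tool_pos: [539.8, 20.5, 54.0]
tool_rot: [3.141, 0.0, 1.637]
ft_force: [-4.1, -0.2, 14.3]
gripper_width: -0.1
grip_force: 7.3
```

>>> apply_moves(
  commands=[
    {"translation": [0,0,0],"twist": 0,"jaw": 1},
    {"translation": [0,0,0],"twist": 0,"jaw": 1},
  ],
)

```text
clock: 15.4
tool_pos: [539.8, 20.5, 54.0]
tool_rot: [3.141, 0.0, 1.637]
ft_force: [-5.1, 0.5, 14.2]
gripper_width: -0.1
grip_force: 7.3
```

Steady at about 14.7 N. I'll hold a further 1.5 s to be sure, then lift and check that the die is level and how proud it stands.

>>> apply_moves(
  commands=[
    {"translation": [0,0,0],"twist": 0,"jaw": 1},
    {"translation": [0,0,0],"twist": 0,"jaw": 1},
    {"translation": [0,0,0],"twist": 0,"jaw": 1},
    {"translation": [0,0,0],"twist": 0,"jaw": 1},
    {"translation": [0,0,0],"twist": 0,"jaw": 1},
  ],
)

```text
clock: 15.9
tool_pos: [539.8, 20.5, 54.0]
tool_rot: [3.141, 0.0, 1.637]
ft_force: [-3.5, -0.3, 14.4]
gripper_width: -0.1
grip_force: 7.3
```

>>> apply_moves(
  commands=[
    {"translation": [0,0,0],"twist": 0,"jaw": 1},
    {"translation": [0,0,0],"twist": 0,"jaw": 1},
    {"translation": [0,0,0],"twist": 0,"jaw": 1},
    {"translation": [0,0,0],"twist": 0,"jaw": 1},
    {"translation": [0,0,0],"twist": 0,"jaw": 1},
  ],
)

```text
clock: 16.4
tool_pos: [539.8, 20.5, 54.0]
tool_rot: [3.141, 0.0, 1.637]
ft_force: [-4.9, -0.3, 15.1]
gripper_width: -0.1
grip_force: 7.3
```

>>> apply_moves(
  commands=[
    {"translation": [0,0,0.05],"twist": 0,"jaw": 1},
    {"translation": [0,0,0.5],"twist": 0,"jaw": 1},
    {"translation": [0,0,1],"twist": 0,"jaw": 1},
    {"translation": [0,-0.3,1],"twist": 0,"jaw": 1},
    {"translation": [0,-0.7,1],"twist": 0,"jaw": 1},
  ],
)

```text
clock: 16.9
tool_pos: [539.1, -18.7, 196.1]
tool_rot: [-3.141, -0.001, 1.639]
ft_force: [0.8, -0.8, -0.2]
gripper_width: -0.2
grip_force: 0.0
```

>>> apply_moves(
  commands=[
    {"translation": [-0.5,0,0.3],"twist": 0,"jaw": 0},
    {"translation": [-0.5,0,0],"twist": 0,"jaw": 0},
    {"translation": [0,0,0],"twist": 0,"jaw": 0},
  ],
)

```text
clock: 17.2
tool_pos: [498.2, -19.6, 207.3]
tool_rot: [3.141, 0.0, 1.637]
ft_force: [0.8, 0.6, 0.6]
gripper_width: 42.0
grip_force: 0.0
```

```bash
python3 pl.py w5; python3 - <<'E'
from h import *
np.set_printoptions(precision=1,suppress=True)
p,q,s=wrist(); X=cloud(q); z=X[...,2]; print(s['tool_pos'],s['clock'])
print('bed',np.median(z[(abs(X[...,0]-545)<70)&(abs(X[...,1]+60)<15)]))
m=(X[...,0]>410)&(X[...,0]<490)&(X[...,1]>25)&(X[...,1]<100)&(z>85)&(z<112); k=X[m]
# sphere fit, centre at z=93+1.3
from scipy.optimize import least_squares
r=least_squares(lambda c:np.linalg.norm(k-c,axis=1)-12,[450,58,94],loss='soft_l1'); print(len(k),r.x,np.abs(r.fun).mean())
m=(X[...,0]>420)&(X[...,0]<475)&(X[...,1]>-15)&(X[...,1]<40)&(z>71)&(z<78); print('nut',m.sum(),cv2.minEnclosingCircle(X[m][:,:2].astype(np.float32)))
for n in ('clamp_knob','clamp_pivot'): print(n,[(np.array(d['at']),round(d['confidence'],2)) for d in models.landmark_of(n,p)][:2])
E
```

```text
[498.23130239 -19.64815017 207.34504369] [[0.77 0.6  0.64]
 [0.88 0.16 0.38]]
plane [-6.00000e-04 -1.90000e-03  5.54323e+01] 7712 [495.53013705 -22.88495854  52.72892097] [583.11757209  64.67794886  58.28787122] 0.7287960939728126
[499.  -19.5 207. ] 17.25
bed 51.36164151424902
884 [448.1  60.7  94.3] 0.38858979172482533
nut 312 ((444.4774169921875, 15.719779968261719), 8.059255599975586)
clamp_knob [(array([447.8,  61.5,  90.4]), 0.68)]
clamp_pivot [(array([445.3,  19.9,  51.7]), 0.91)]
```

View pics/w5.png

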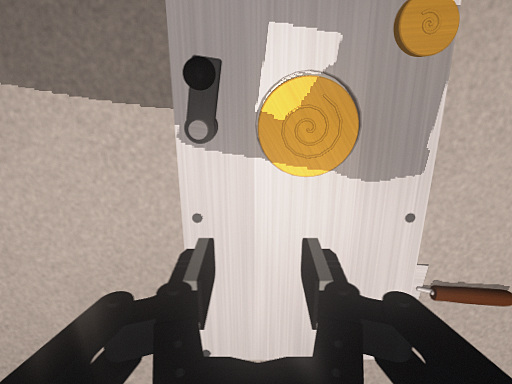

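The wrist view shows the die seated at (308,125), level and 4.1 mm proud. The knob is at (199,72) and the pivot at (201,128). In metric terms the pivot is (444.5, 15.7) and the knob (448.1, 60.7). That gives a radius of 45.1 and a pivot-to-recess distance of 95, both matching the spec.

>>> apply_moves(
  commands=[
    {"translation": [-0.42,0.67,-0.5],"twist": -0.84,"jaw": 0},
    {"translation": [-0.42,0.67,-0.5],"twist": -0.84,"jaw": 0},
    {"translation": [-0.42,0.67,-0.5],"twist": 0,"jaw": 0},
    {"translation": [0,0,0],"twist": 0,"jaw": 0},
  ],
)

```text
clock: 17.8
tool_pos: [447.1, 63.0, 143.9]
tool_rot: [-3.137, 0.0, 1.493]
ft_force: [0.2, -1.4, 0.5]
gripper_width: 42.9
grip_force: 0.0
```

```bash
python3 - <<'E'
from cell import arm
s=arm.read_state();print(s['tool_pos'],s['tool_rot'],s['joint_pos'],s['ft_force'])
E
```

```text
[447.09214238  63.02046804 143.92721278] [-3.13731548e+00  1.23576143e-04  1.49302176e+00] [ 8.31646952e-02 -3.52672318e-01  2.01111057e+00  5.65381650e-04
  1.48739611e+00  1.60891236e-01] [ 0.22148852 -1.35127622  0.53729338]
```

>>> apply_moves(
  commands=[
    {"translation": [0,0,-0.5],"twist": 0,"jaw": 0},
    {"translation": [0,0,-0.4],"twist": 0,"jaw": 0},
    {"translation": [0,0,-0.2],"twist": 0,"jaw": 0},
    {"translation": [0,0,0],"twist": 0,"jaw": 0},
  ],
)

```text
clock: 18.2
tool_pos: [448.9, 60.6, 101.7]
tool_rot: [-3.139, 0.0, 1.49]
ft_force: [0.5, -0.6, 0.7]
gripper_width: 42.8
grip_force: 0.0
```

>>> apply_moves(
  commands=[
    {"translation": [0,0,-0.4],"twist": 0,"jaw": 0},
    {"translation": [0,0,-0.15],"twist": 0,"jaw": 0},
    {"translation": [0,0,0],"twist": 0,"jaw": 0.36},
    {"translation": [0,0,0],"twist": 0,"jaw": 0.36},
  ],
)

```text
clock: 18.6
tool_pos: [449.2, 60.9, 81.1]
tool_rot: [-3.142, 0.0, 1.491]
ft_force: [0.7, -0.3, -0.6]
gripper_width: 27.3
grip_force: 0.0
```

```bash
python3 - <<'E'
from cell import arm
import numpy as np
s=arm.read_state();print(s['tool_pos'],s['tool_rot'],s['ft_force'],s['gripper_width'])
P=np.array([444.5,15.7]); d=np.array(s['tool_pos'])[:2]-P; print(np.hypot(*d))
a0=np.arctan2(45,3.6); a1=0.066; pos=P+45.1*np.array([np.cos(a0),np.sin(a0)]);  
n=17
for i in range(1,n+1):
    a=a0+(a1-a0)*i/n; q=P+45.1*np.array([np.cos(a),np.sin(a)]); print(i,np.round((q-pos)/40,3),np.round(np.degrees(a1-a0)/n/5,3)); pos=q
print(pos)
E
```

```text
[449.20028749  60.88593239  81.09547448] [-3.14154323e+00  2.08304778e-05  1.49061696e+00] [ 0.67632295 -0.33175527 -0.6447962 ] 27.259857893145032
45.42973902752764
1 [ 0.094 -0.011] -0.961
2 [ 0.092 -0.019] -0.961
3 [ 0.091 -0.027] -0.961
4 [ 0.088 -0.034] -0.961
5 [ 0.085 -0.042] -0.961
6 [ 0.081 -0.049] -0.961
7 [ 0.077 -0.055] -0.961
8 [ 0.072 -0.061] -0.961
9 [ 0.066 -0.067] -0.961
10 [ 0.06  -0.073] -0.961
11 [ 0.054 -0.077] -0.961
12 [ 0.048 -0.082] -0.961
13 [ 0.041 -0.085] -0.961
14 [ 0.033 -0.088] -0.961
15 [ 0.026 -0.091] -0.961
16 [ 0.018 -0.093] -0.961
17 [ 0.01  -0.094] -0.961
[489.50180785  18.67443946]
```

>>> apply_moves(
  commands=[
    {"translation": [0.094,-0.011,0],"twist": -0.96,"jaw": 0.36},
    {"translation": [0.092,-0.019,0],"twist": -0.96,"jaw": 0.36},
    {"translation": [0.091,-0.027,0],"twist": -0.96,"jaw": 0.36},
    {"translation": [0.088,-0.034,0],"twist": -0.96,"jaw": 0.36},
    {"translation": [0.085,-0.042,0],"twist": -0.96,"jaw": 0.36},
  ],
)

```text
clock: 19.1
tool_pos: [467.2, 55.6, 81.4]
tool_rot: [-3.141, 0.0, 1.068]
ft_force: [-3.0, 0.6, -0.5]
gripper_width: 27.3
grip_force: 1.3
```

>>> apply_moves(
  commands=[
    {"translation": [0.081,-0.049,0],"twist": -0.96,"jaw": 0.36},
    {"translation": [0.077,-0.055,0],"twist": -0.96,"jaw": 0.36},
    {"translation": [0.072,-0.061,0],"twist": -0.96,"jaw": 0.36},
    {"translation": [0.066,-0.067,0],"twist": -0.96,"jaw": 0.36},
    {"translation": [0.06,-0.073,0],"twist": -0.96,"jaw": 0.36},
  ],
)

```text
clock: 19.6
tool_pos: [481.5, 43.5, 81.4]
tool_rot: [-3.141, -0.0, 0.65]
ft_force: [-2.6, 1.5, -1.0]
gripper_width: 27.4
grip_force: 1.4
```

Force of about 3 N at the knob, as specified, so it's turning. I'll continue to just short of the stop.

>>> apply_moves(
  commands=[
    {"translation": [0.054,-0.077,0],"twist": -0.96,"jaw": 0.36},
    {"translation": [0.048,-0.082,0],"twist": -0.96,"jaw": 0.36},
    {"translation": [0.041,-0.085,0],"twist": -0.96,"jaw": 0.36},
    {"translation": [0.033,-0.088,0],"twist": -0.96,"jaw": 0.36},
    {"translation": [0.026,-0.091,0],"twist": -0.96,"jaw": 0.36},
  ],
)

```text
clock: 20.1
tool_pos: [489.7, 26.6, 81.5]
tool_rot: [-3.141, -0.001, 0.231]
ft_force: [0.2, 2.6, -0.1]
gripper_width: 27.0
grip_force: 1.5
```

>>> apply_moves(
  commands=[
    {"translation": [0.018,-0.093,0],"twist": -0.96,"jaw": 0.36},
    {"translation": [0.01,-0.094,0],"twist": -0.96,"jaw": 0.36},
    {"translation": [0,0,0],"twist": 0,"jaw": 0.36},
  ],
)

```text
clock: 20.4
tool_pos: [490.9, 18.9, 81.5]
tool_rot: [-3.142, -0.001, 0.065]
ft_force: [0.9, 0.0, 0.1]
gripper_width: 27.5
grip_force: 0.1
```

>>> apply_moves(
  commands=[
    {"translation": [0,-0.02,0],"twist": 0,"jaw": 0.36},
    {"translation": [0,-0.02,0],"twist": 0,"jaw": 0.36},
    {"translation": [0,0,0],"twist": 0,"jaw": 0.36},
  ],
)

```text
clock: 20.7
tool_pos: [490.8, 17.6, 81.2]
tool_rot: [-3.141, -0.001, 0.068]
ft_force: [1.5, 3.3, 1.5]
gripper_width: 27.3
grip_force: 1.6
```

>>> apply_moves(
  commands=[
    {"translation": [0,-0.015,0],"twist": 0,"jaw": 0.36},
    {"translation": [0,-0.015,0],"twist": 0,"jaw": 0.36},
    {"translation": [0,0,0],"twist": 0,"jaw": 0.36},
  ],
)

```text
clock: 21.0
tool_pos: [490.7, 16.5, 81.1]
tool_rot: [-3.141, -0.0, 0.067]
ft_force: [2.6, 6.8, 2.1]
gripper_width: 27.6
grip_force: 3.0
```

>>> apply_moves(
  commands=[
    {"translation": [0,-0.01,0],"twist": 0,"jaw": 0.36},
    {"translation": [0,-0.01,0],"twist": 0,"jaw": 0.36},
    {"translation": [0,0,0],"twist": 0,"jaw": 0.36},
  ],
)

```text
clock: 21.3
tool_pos: [490.7, 16.3, 81.1]
tool_rot: [-3.14, -0.001, 0.067]
ft_force: [1.8, 12.5, 2.7]
gripper_width: 27.5
grip_force: 5.7
```

It's at the stop: 12.5 N with no motion. Now I'll relieve the load, open, rise and check.

>>> apply_moves(
  commands=[
    {"translation": [0,0.05,0],"twist": 0,"jaw": 0.2},
    {"translation": [0,0,0],"twist": 0,"jaw": 0.0},
    {"translation": [0,0,0.3],"twist": 0,"jaw": 0.0},
    {"translation": [0,0,0.8],"twist": 0,"jaw": 0.0},
    {"translation": [0,0,1],"twist": 0,"jaw": 0.0},
  ],
)

```text
clock: 21.8
tool_pos: [489.7, 17.2, 165.4]
tool_rot: [3.141, 0.003, 0.066]
ft_force: [1.4, 0.6, 0.8]
gripper_width: 42.5
grip_force: 0.0
```

>>> apply_moves(
  commands=[
    {"translation": [-0.4,-0.4,1],"twist": 0.5,"jaw": 0.0},
    {"translation": [-0.4,-0.4,0.5],"twist": 0.5,"jaw": 0.0},
    {"translation": [-0.3,-0.4,0],"twist": 0.5,"jaw": 0.0},
    {"translation": [0,0,0],"twist": 0,"jaw": 0.0},
  ],
)

```text
clock: 22.2
tool_pos: [445.8, -32.0, 226.8]
tool_rot: [3.14, -0.002, 0.197]
ft_force: [-0.4, 0.4, -0.6]
gripper_width: 42.6
grip_force: 0.0
```

```bash
python3 pl.py w6; python3 - <<'E'
from h import *
np.set_printoptions(precision=1,suppress=True)
p,q,s=wrist(); X=cloud(q); z=X[...,2]; print(s['tool_pos'],s['clock'])
m=(X[...,0]>460)&(X[...,0]<520)&(X[...,1]>-20)&(X[...,1]<60)&(z>85)&(z<112); k=X[m]
from scipy.optimize import least_squares
if len(k):
    r=least_squares(lambda c:np.linalg.norm(k-c,axis=1)-12,[489,18,94],loss='soft_l1'); print(len(k),r.x)
E
```

```text
[445.792058   -31.97271363 226.78497362] [[-0.42  0.39 -0.59]
 [ 0.71  0.83  0.28]]
plane [-1.00000e-04 -5.00000e-04  5.54009e+01] 7955 [497.48917075 -22.91036092  52.66212409] [581.55058813  64.70012658  58.29140993] 0.7799936910209373
[446.2 -31.3 226.1] 22.25
696 [489.4  18.9  94.4]
```

View pics/w6.png

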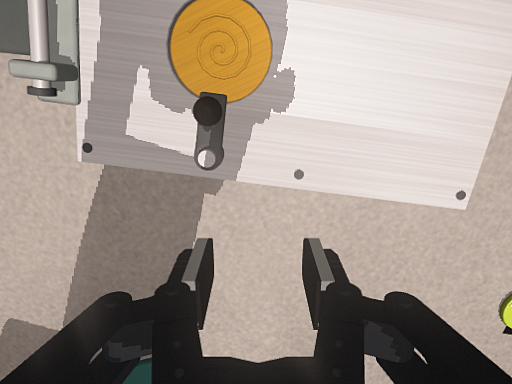

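The clamp arm lies over the die's near rim, with the knob at (207,110). It measures (489.4, 18.9) against (489.5, 18.7) computed for pi/2. The die at (220,48) is still level and seated at 55.4.

```bash
python3 -c "
from cell import arm
print(arm.hand_in())"
```

```text
the job is handed in; nothing more can be done
None
```

The large die is in the recess and bottomed on its seat. I bedded it at about 14–15 N for well over a second; the highest reading was 15.5 N. The clamp is swung to its stop over the rim and released, nothing else was touched, and the job was handed in at about 22 s with no verdict returned.

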